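# Put the blank in the turbidity reader and hold its recessed zero button

## Robot

A 6-joint arm with a two-finger parallel gripper is mounted at the origin on the work surface. World frame = base frame: x ahead of the robot, y to its left, z up, the work surface at z = 0. Lengths are in mm, angles in degrees, forces in N, time in s.
With the tool pointing down it reaches from about 350 to 850 mm from the base axis. Payload 8.1 kg.
Tool frame: the origin (TCP) lies midway between the tips of the shut fingers; the grasp point (between the pads) lies 19 mm behind it (hold_point_z is the distance from the TCP to the grasp point, in mm); z points along the fingers, y is the direction in which the jaws open and shut (so a half turn about z gives the same grasp; the last joint's range is limited). The gripper opens to 85 mm and grips with 20 to 120 N. Pads are 22 mm wide; open, the fingers measure 114 mm over their backs; the gripper's body (76 mm by 85 mm) begins 54 mm behind the grasp point. The pads swing forward as they close: fully open they stand 13 mm farther back than shut.
Start: joints at [-76.341, 7.471, 85.268, -0, 87.261, -4.893], TCP at [190.923, -568.818, 231.292] pointing down, gripper open.
Joint ranges: [-169.43, 169.43], [-51.17, 129.36], [1.28, 143.12], [-76.62, 256.62], [0, 156.53], [-152.29, 152.29]. Speed limits (degrees/s): [136.94, 136.94, 159.86, 180, 180, 180].

## Interface

Orientations are given as [roll, pitch, yaw] about the fixed x, y, z axes, in that order (R = Rz(yaw) Ry(pitch) Rx(roll)).
In Python, from bench import sense, snapshot, camera_params, hand_in, hold_point_z gives the robot as it stands.
- The arm moves only by the tool servo_tool, never from a script. Its argument "motion" is a list of rows, each a list of 7 numbers: the finger opening in mm, from 0 to 85.4, then the shift along the tool's x, y, z in mm, then the turn, a rotation vector about the tool's x, y, z in rad. A call has 1 to 10 rows; each row shifts and turns the pose as measured when the row begins, along the tool's axes as they then stand; what a row does not reach is not made up. A row lasts 1/10 s, in which the tool goes at most 50 mm and 8.59 degrees, less where a joint would pass 70% of its speed; a pose out of reach is approached as far as the arm can. A call with a gripper value outside its range is refused whole. The fingers move at their own pace and stop on an object; "force" is the grip in N (left out, the last holds). Time passes only in rows, so rows that do not move let the fingers close. It gives the time, the measured TCP pose, the force and the opening at its end, in the units of the state.
- sense(): the state, without advancing time (a new reading comes with each control period).
- snapshot(name): name is "scene" or "top" or "wrist"; returns the picture (420x560x3 uint8, blue, green, red); there is no depth.
- camera_params(name): a dict with "fx", "fy", "cx", "cy" (pixels), "D" ([k1, k2, p1, p2, k3] as OpenCV has them; the pictures are not rectified), "R" (3x3) and "t" (3): a world point X has camera coordinates R X + t; the wrist camera has in their place "tool_from_camera" (4x4, takes a point from camera to tool coordinates, whose origin is the TCP and whose axes are the flange's). Camera axes: x right, y down, z forward; pixel columns grow to the right and rows downward; lengths in mm; the calibration is good to about 2 mm. A picture is of the moment at which its call begins: read the wrist's pose just before it. camera_params takes no time and is no camera call.
- hand_in(): hands the job in, once; it reports no verdict.
The state is a dict: "time": time; "joint_pos": joint angles; "qd": joint speeds; "joint_efforts": joint torques, N m; "tool_pos": TCP position; "tcp_rot": TCP orientation; "ft_force": force on the tool from outside, world axes, zero at the start; "wrist_torque": the same for the moment, N m; "finger_gap": finger opening in mm.
Only numpy, scipy, OpenCV 4.12 (cv2) and the standard library are available. Lean on these libraries where they do the work, as an engineer would, in place of code of your own. Each camera call takes 0.05 s, during which the arm holds its last target. There are 200 camera calls.

## Task

Swap the two glass bottles, so that the short one stands seated in the reader's well and the tall one in the rack's well, using the black pad as a spare place if you like and never tipping one over. Only then take the stylus from its holder, put its tip through the small round hole in the reader's top and push the recessed zero button fully down; finish while still gripping the stylus and holding the button down with it. Leave the other things on the bench where they are.

Things in the scene. Friction and masses are not known exactly. Their poses are not given: they have to be found in the camera images.
- reader: turbidity reader, a low white box fixed to the bench, 150 (x) x 170 (y) x 60 high, with a flat dark display and three small flat dummy keys on the far part of its top. Origin: centre of the underside, z up. Its top has two round holes: the bottle well (diameter 50, 17 deep) and the button hole (diameter 20, 25 deep), 87 apart along its y.
- reader_well (a point): centre of the floor of the reader's bottle well (43 above the bench, 17 below the reader's top; well diameter 50, top edge chamfered 2). The underside of a seated bottle is here.
- button_hole (a point): centre of the mouth of the button hole in the reader's top, 60 above the bench; the hole is vertical, diameter 20, 25 deep.
- zero_button_top (a point): centre of the top of the recessed zero button, a grey disc of diameter 18 at the bottom of the button hole; 17 below the reader's top when not pressed.
- zero_button (a joint): travel of the zero button, straight down: 0 = up, 0.006 m = fully down. A spring pushes it back: about 2 N starts it moving, 4.4 N holds it fully down; it springs up when let go.
- rack: white block fixed to the bench, 80 x 80 x 40 high, with one bottle well in its middle. Origin: centre of the underside, z up.
- rack_well (a point): centre of the floor of the rack's well (23 above the bench, 17 below the rack's top; well diameter 50, top edge chamfered 2). The underside of a seated bottle is here.
- pad: black rubber pad fixed flat on the bench, 90 x 90 x 3 thick, empty, a free place to set a bottle down. Origin: centre of the underside (its top is 3 higher).
- tall_bottle: tall glass bottle with paper label, starts in the reader's well. 125 high; straight round body of diameter 40 up to 95, then a neck and a white cap of diameter 30. Origin: centre of the underside, z up. 0.10 to 0.18 kg.
- short_bottle: short glass bottle with paper label, starts in the rack's well. 85 high; straight round body of diameter 40 up to 65, then a neck and a white cap of diameter 30. Origin: centre of the underside, z up. 0.07 to 0.13 kg.
- holder: aluminium block fixed to the bench, 50 x 50 x 62 high, with a vertical through hole of diameter 13 in its middle in which the stylus stands. Origin: centre of the underside.
- stylus: steel stylus standing upright in the holder, 120 long: thin round shaft of diameter 7 from the tip (0) up to 55, round finger guard of diameter 24 from 55 to 60, square handle 14 x 14 from 60 to 120, its flats along the stylus's x and y axes. Origin: the lower tip; z points up along the shaft to the handle. In the holder the guard rests on the holder's top, the tip 7 above the bench. 0.05 kg.
- stylus_grip (a point): middle of the stylus's square handle, 92 above its tip.
- dropper_bottle: bystander: small amber dropper bottle, diameter 28, 70 high, beside the rack. Origin: centre of the underside.
- marker: bystander: marker pen lying on the bench just on the robot's side of the reader, about 110 long, 12 thick. Origin: under its barrel.
- dishes: bystander: stack of two round culture dishes, diameter 92, 30 high. Origin: centre of the underside.
- burner: bystander: steel spirit burner, diameter 84, 75 high. Origin: centre of the underside.
- loop_beaker: bystander: glass beaker with wire loops, diameter 76, 90 high, the wires up to 170. Origin: centre of the underside.
- wash_bottle: bystander: white plastic bottle, diameter 70, 160 high. Origin: centre of the underside.
There are look-alikes about, which are no part of the job. Leave any blue or pink look-alike of the tall_bottle alone.

How it is judged (in metres and radians):
On the way:
1. the bottles have changed places: short one in the reader's well, tall one in the rack's well, both upright and let go (distance between short_bottle and reader_well below 0.01 m and angle between each of short_bottle, tall_bottle's own z axis and vertical below 0.12 rad and distance between tall_bottle and rack_well below 0.01 m and contact force between the fingers and short_bottle below 0.1 N and contact force between the fingers and tall_bottle below 0.1 N), for 0.2 s.
At the end, for the whole second after the job is handed in: Short bottle in the reader's well, tall bottle in the rack's well (underside within 10 mm of the floor centre, within 0.12 rad of upright, let go); the gripper grips the stylus (within 0.35 rad of upright), whose tip keeps the zero button pressed at least 4.5 of its 6 mm (all of step 1 and value of joint zero_button above 0.0045 m and contact force between stylus and zero_button above 1.5 N and contact force between the fingers and stylus above 1 N and angle between stylus's own z axis and vertical below 0.35 rad); the arm keeps its last pose, push and grip.
It fails at once if the zero button is pressed before the bottles are swapped (value of joint zero_button above 0.003 m and not (distance between short_bottle and reader_well below 0.01 m and angle between each of short_bottle, tall_bottle's own z axis and vertical below 0.12 rad and distance between tall_bottle and rack_well below 0.01 m)).
It fails at once if a bottle is tipped over (angle between any of tall_bottle, short_bottle's own z axis and vertical above 0.8 rad).
It fails at once if a bystander is pushed more than 30 mm away or knocked over (distance of any of dropper_bottle, marker, dishes, burner, loop_beaker, wash_bottle from where it was at the start of the episode above 0.03 m or angle between any of dropper_bottle, marker, dishes, burner, loop_beaker, wash_bottle's own z axis and vertical above 0.5 rad).
It also fails if it takes over 72 s, if anything falls off the work surface, if the arm or the gripper's body presses on something with over 40 N, if the wrist force passes 120 N, or if a joint passes its speed limit or range.

## Working session

There is one attempt and no reset: what is moved stays moved. The work goes in short steps, Python scripts to look and compute and a tool call to move; the robot and the scene stay as the last step left them, time stands still between calls to the robot, and variables do not carry over. Pictures are saved under pics/ and viewed, about 8 in all and at most 12, crops included, and the job is handed in when it is done.

Besides the shell and the picture viewer there is one more tool, called after "Request:" as a command line: name --pt "numbers of a row" for each row, then --argument value for the rest. servo_tool: Moves the arm, as the interface text tells. Its arguments: {"type":"object","properties":{"motion":{"type":"array"},"force":{"type":"number"}},"required":["motion"]}

```bash
mkdir -p pics; ls; python3 - <<'E'
from bench import *
import cv2,json
import numpy as np
s=sense();print(s)
print(hold_point_z)
for n in("scene","top","wrist"):
    im=snapshot(n);cv2.imwrite(f"pics/{n}0.png",im)
    print(n,{k:np.round(np.array(v),3).tolist() for k,v in camera_params(n).items()})
a=cv2.imread("pics/scene0.png");b=cv2.imread("pics/top0.png")
E
```

```text
pics
{'time': 0.0, 'joint_pos': array([-7.63391554e+01,  7.51628668e+00,  8.53289704e+01, -1.60495527e-03,
        8.72631093e+01, -4.89363753e+00]), 'qd': array([ 0.05296806, -0.0936125 , -0.08394469, -0.00525734, -0.0295665 ,
       -0.04748132]), 'joint_efforts': array([ 3.31282527e-04, -5.69402075e+01, -5.00544691e+01,  7.36151355e-05,
        1.49018818e-02,  1.55129818e-06]), 'tool_pos': array([ 190.79699084, -568.26581976,  230.23512474]), 'tcp_rot': array([-1.79891892e+02, -7.64719658e-03,  1.85545531e+01]), 'ft_force': array([-0.04152445,  0.23457492,  0.35495855]), 'wrist_torque': array([-0.04233976, -0.00865209,  0.00848218]), 'finger_gap': 85.63455424668814}
18.700000000000003
scene {'fx': 417.776, 'fy': 417.776, 'cx': 276.889, 'cy': 209.995, 'D': [-0.019, 0.0, 0.0, 0.0, 0.0], 'R': [[0.338, 0.941, -0.006], [0.58, -0.214, -0.786], [-0.741, 0.262, -0.618]], 't': [-155.018, -244.649, 1462.144]}
top {'fx': 467.542, 'fy': 467.542, 'cx': 274.939, 'cy': 211.297, 'D': [-0.084, 0.0, 0.0, 0.0, 0.0], 'R': [[0.014, -1.0, 0.005], [-0.993, -0.015, -0.121], [0.121, -0.003, -0.993]], 't': [-33.034, 570.167, 1110.936]}
wrist {'fx': 376.391, 'fy': 376.391, 'cx': 274.876, 'cy': 207.143, 'D': [-0.08, 0.0, 0.0, 0.0, 0.0], 'tool_from_camera': [[0.0, -0.962, -0.274, 70.556], [1.0, 0.0, -0.001, 0.028], [0.001, -0.274, 0.962, -141.834], [0.0, 0.0, 0.0, 1.0]]}
```

View pics/scene0.png

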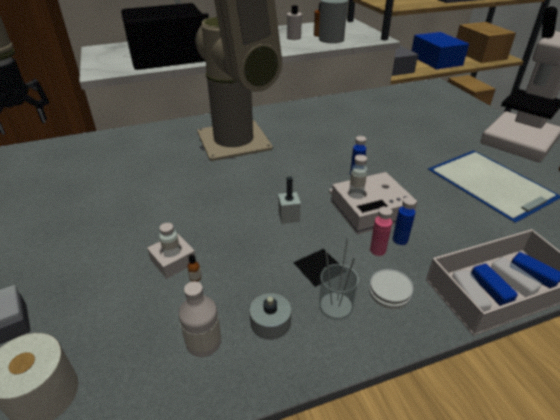

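View pics/top0.png

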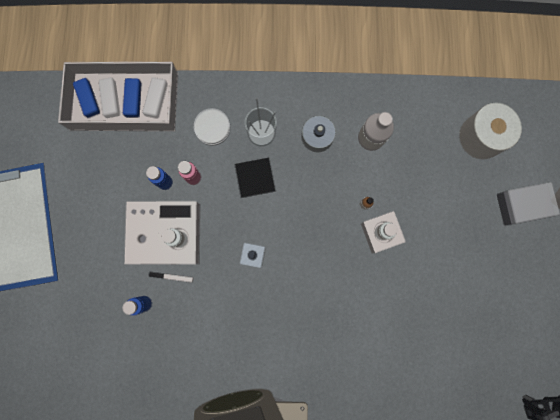

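Top view: the tall bottle is in the reader at (174,238) and the short one in the rack at (385,231). The stylus is in its holder at (252,255), and the black pad is at (255,177). The button hole is at (142,239). The objects that could be mistaken for the tall bottle are blue (158,177), blue (134,306) and pink (188,172). The grey-white bottle standing in the reader is the real one.

```bash
cat > h.py <<'E'
import numpy as np,cv2
from scipy.spatial.transform import Rotation as Ro
from bench import *
def ray(n,uv,s=None):
    p=camera_params(n);K=np.array([[p['fx'],0,p['cx']],[0,p['fy'],p['cy']],[0,0,1.]])
    q=cv2.undistortPoints(np.array(uv,float).reshape(-1,1,2),K,np.array(p['D'],float)).reshape(-1,2)
    d=np.c_[q,np.ones(len(q))]
    if n=='wrist':
        T=np.array(p['tool_from_camera']);R=Ro.from_euler('xyz',s['tcp_rot'],degrees=True).as_matrix()
        return R@T[:3,3]+s['tool_pos'],d@(R@T[:3,:3]).T
    R=np.array(p['R']);return -R.T@np.array(p['t']),d@R
def plane(n,uv,z,s=None):
    o,d=ray(n,uv,s);return o+d*((z-o[2])/d[:,2])[:,None]
E
python3 - <<'E'
from h import *
im=cv2.imread("pics/top0.png");hsv=cv2.cvtColor(im,cv2.COLOR_BGR2HSV)
def big(box,mask,z,name):
    x0,y0,x1,y1=box;m=np.zeros_like(mask);m[y0:y1,x0:x1]=mask[y0:y1,x0:x1]
    c=max(cv2.findContours(m,cv2.RETR_EXTERNAL,cv2.CHAIN_APPROX_NONE)[0],key=cv2.contourArea)
    w=plane("top",c.reshape(-1,2),z)[:,:2].astype(np.float32)
    print(name,cv2.minAreaRect(c)[0],cv2.minAreaRect(w))
br=((hsv[...,2]>150)).astype(np.uint8)*255
br2=((hsv[...,2]>130)).astype(np.uint8)*255
dk=(hsv[...,2]<45).astype(np.uint8)*255
big((110,190,215,268),br2,60,'reader');big((350,205,420,260),br2,40,'rack')
big((230,235,275,275),br2,62,'holder');big((225,150,285,205),dk,3,'pad');big((240,240,265,268),dk,127,'stylus')
print(plane("top",[[142,239]],60))
cr=np.hstack([cv2.resize(im[195:285,115:275],None,fx=3,fy=3,interpolation=2),cv2.resize(im[195:285,350:420],None,fx=3,fy=3,interpolation=2)])
cv2.imwrite("pics/c1.png",cr)
E
```

```text
reader (160.0, 232.5) ((512.8546752929688, 249.96432495117188), (151.60470581054688, 171.44482421875), 0.9465575218200684)
rack (384.2739562988281, 231.39724731445312) ((524.3779296875, -292.38232421875), (82.66366577148438, 81.32051086425781), 20.346044540405273)
holder (251.82693481445312, 254.86538696289062) ((462.667724609375, 28.60820770263672), (51.19981002807617, 51.37054443359375), 79.6312255859375)
pad (254.65472412109375, 177.1584930419922) ((661.3220825195312, 28.037246704101562), (86.65885162353516, 85.8114013671875), 11.71196174621582)
stylus (254.0, 256.5) ((457.2368469238281, 20.72032928466797), (2.220797300338745, 0.0), -178.91354370117188)
[[496.0118601 292.4373602  60.       ]]
```

View pics/c1.png

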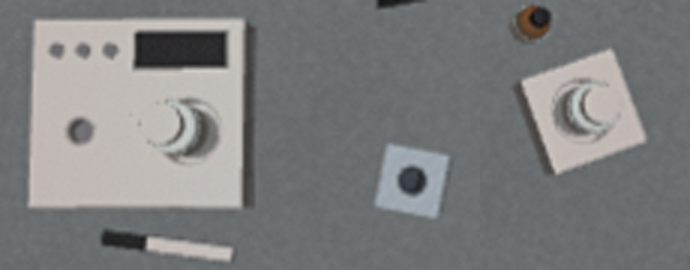

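The crop confirms the choice. The reader's bottle is clear glass with a white cap, and the button hole is at crop (81,130). The stylus handle is at crop (412,180), the rack bottle's cap at (600,102), and the dropper bottle sits beside the rack.

```bash
cat >> h.py <<'E'
def go(x,y,z,yaw=None):
    s=sense();R=Ro.from_euler('xyz',s['tcp_rot'],degrees=True).as_matrix();p=s['tool_pos']
    if yaw is None: yaw=s['tcp_rot'][2]
    Rt=Ro.from_euler('xyz',[180,0,yaw],degrees=True).as_matrix()
    print('t',round(s['time'],2),'pos',np.round(p,1),'rpy',np.round(s['tcp_rot'],2),'gap',round(s['finger_gap'],1),'F',np.round(s['ft_force'],1))
    print(' delta now-axes',np.round(R.T@(np.array([x,y,z])-p),1),'after-turn axes',np.round(Rt.T@(np.array([x,y,z])-p),1),'rotvec',np.round(Ro.from_matrix(R.T@Rt).as_rotvec(),3))
E
python3 - <<'E'
from h import *
f=lambda cx,cy:(115+cx/3,195+cy/3)
print('tallcap',plane("top",[f(163,126)],168),'shortcap',plane("top",[(350+(600-480)/3,195+102/3)],108),'sty',plane("top",[f(412,180)],127),'hole',plane("top",[f(81,130)],60))
print('dropper',plane("top",[(350+(540-480)/3,195+17/3)],70),'marker',plane("top",[f(103,238),f(232,255)],10))
go(524,-292,230)
E
```

```text
tallcap [[495.11613045 202.56628193 168.        ]] shortcap [[ 524.61424825 -289.33014411  108.        ]] sty [[460.51213687  24.49651336 127.        ]] hole [[497.60749449 292.5107737   60.        ]]
dropper [[ 595.26880325 -251.60336172   70.        ]] marker [[411.57658879 284.2837117   10.        ]
 [399.74791105 176.64329764  10.        ]]
t 0.15 pos [ 190.8 -568.4  230.5] rpy [-1.7992e+02 -1.0000e-02  1.8560e+01] gap 85.1 F [-0.4 -0.1  0.2]
 delta now-axes [ 403.8 -156.     0.7] after-turn axes [ 403.8 -156.     0.5] rotvec [-0.001 -0.     0.   ]
```

Request:
servo_tool --pt "85 40.4 -15.6 0 0 0 0" --pt "85 40.4 -15.6 0 0 0 0" --pt "85 40.4 -15.6 0 0 0 0" --pt "85 40.4 -15.6 0 0 0 0" --pt "85 40.4 -15.6 0 0 0 0" --pt "85 40.4 -15.6 0 0 0 0" --pt "85 40.4 -15.6 0 0 0 0" --pt "85 40.4 -15.6 0 0 0 0" --pt "85 40.4 -15.6 0 0 0 0" --pt "85 40.4 -15.6 0 0 0 0" --force 30

```text
time: 1.15
tool_pos: [530.9, -285.0, 226.6]
tcp_rot: [-179.7, 0.2, 17.9]
ft_force: [0.6, -0.5, 0.1]
finger_gap: 85.1
```

```bash
python3 - <<'E'
from h import *
s=sense();im=snapshot("wrist");cv2.imwrite("pics/w1.png",im);go(524,-291,48)
import pickle;pickle.dump(s,open("pics/w1.pkl","wb"))
E
```

```text
t 1.2 pos [ 535.3 -279.9  226.4] rpy [-1.7957e+02 -4.0000e-02  1.8150e+01] gap 85.1 F [-0.   4.5  0.1]
 delta now-axes [-14.3   8.4 178.3] after-turn axes [-14.2   7.1 178.4] rotvec [-0.007 -0.001  0.   ]
```

View pics/w1.png

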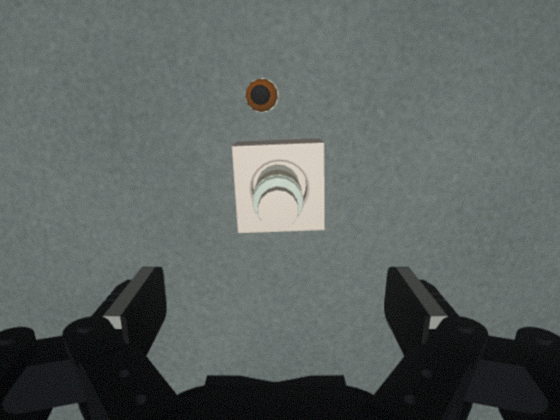

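The wrist view shows the rack at (280,187) with the short bottle's cap at (279,206). The dropper bottle is at (262,95), clear of the jaws.

```bash
python3 - <<'E'
from h import *
import pickle
s=pickle.load(open("pics/w1.pkl","rb"));print(s['tool_pos'],s['tcp_rot'])
print('cap',plane("wrist",[(279,206)],108,s),'rack',plane("wrist",[(234,146),(323,142),(324,230),(239,233)],40,s).mean(0),'mouth',plane("wrist",[(279,187)],40,s))
E
```

```text
[ 530.87167927 -284.9523351   226.57344801] [-1.79686550e+02  1.62353800e-01  1.79380629e+01]
cap [[ 528.62806581 -287.88672243  108.        ]] rack [ 525.54370777 -290.11751257   40.        ] mouth [[ 527.11552783 -288.67879832   40.        ]]
```

Request:
servo_tool --pt "85 0 0 0 0 0 0" --pt "85 -13 6.4 0 0 0 0" --pt "85 0 0 30 0 0 0" --pt "85 0 0 30 0 0 0" --pt "85 0 0 30 0 0 0" --pt "85 0 0 0 0 0 0" --pt "85 0 0 0 0 0 0"

```text
time: 1.9
tool_pos: [520.1, -294.5, 134.6]
tcp_rot: [-179.7, 0.1, 18.1]
ft_force: [0.1, -0.4, 0.5]
finger_gap: 84.8
```

```bash
python3 -c "
from h import *
go(525,-290,48)"
```

```text
t 1.9 pos [ 520.1 -294.5  134.6] rpy [-1.7968e+02  7.0000e-02  1.8070e+01] gap 84.8 F [ 0.1 -0.4  0.5]
 delta now-axes [ 6.1 -2.3 86.6] after-turn axes [ 6.  -2.8 86.6] rotvec [-0.006  0.001 -0.   ]
```

Request:
servo_tool --pt "85 6 -2.5 20 -0.006 0 0" --pt "85 0 0 30 0 0 0" --pt "85 0 0 22 0 0 0" --pt "85 0 0 12 0 0 0" --pt "85 0 0 0 0 0 0" --pt "85 0 0 0 0 0 0"

```text
time: 2.5
tool_pos: [528.6, -298.8, 61.3]
tcp_rot: [179.2, -0.4, 17.8]
ft_force: [1.0, -0.1, -0.4]
finger_gap: 85.0
```

```bash
python3 -c "
from h import *
go(525,-290,48)"
```

```text
t 2.5 pos [ 528.6 -298.8   61.3] rpy [179.2   -0.44  17.78] gap 85.0 F [ 1.  -0.1 -0.4]
 delta now-axes [-0.8 -9.7 13.2] after-turn axes [-0.7 -9.5 13.3] rotvec [ 0.014 -0.008 -0.   ]
```

Request:
servo_tool --pt "85 -0.8 -9.6 6 0.014 -0.008 0" --pt "85 0 0 6 0 0 0" --pt "85 0 0 0 0 0 0" --pt "85 0 0 0 0 0 0"

```text
time: 2.9
tool_pos: [526.9, -290.8, 52.7]
tcp_rot: [179.8, -0.2, 17.8]
ft_force: [-0.0, -1.5, -0.9]
finger_gap: 85.1
```

```bash
python3 -c "
from h import *
go(525,-290,48)"
```

```text
t 2.9 pos [ 526.9 -290.8   52.7] rpy [ 1.798e+02 -1.600e-01  1.778e+01] gap 85.1 F [-0.  -1.5 -0.9]
 delta now-axes [-1.5 -1.4  4.7] after-turn axes [-1.5 -1.4  4.7] rotvec [ 0.003 -0.003 -0.   ]
```

Request:
servo_tool --pt "85 -1.5 -1.4 5 0 0 0" --pt "60 0 0 0 0 0 0" --pt "45 0 0 0 0 0 0" --pt "30 0 0 0 0 0 0" --pt "30 0 0 0 0 0 0" --pt "30 0 0 0 0 0 0" --pt "30 0 0 0 0 0 0" --pt "30 0 0 0 0 0 0" --force 30

```text
time: 3.7
tool_pos: [525.1, -289.9, 47.7]
tcp_rot: [179.8, -0.2, 17.8]
ft_force: [-0.1, -0.8, -0.4]
finger_gap: 39.2
```

```bash
python3 -c "
from h import *
go(650,28,120)"
```

```text
t 3.7 pos [ 525.1 -289.9   47.7] rpy [ 1.7979e+02 -1.7000e-01  1.7790e+01] gap 39.2 F [-0.1 -0.8 -0.4]
 delta now-axes [ 216.3 -264.3  -72.7] after-turn axes [ 216.1 -264.6  -72.3] rotvec [ 0.004 -0.003 -0.   ]
```

Request:
servo_tool --pt "30 0 0 -10 0 0 0" --pt "30 0 0 -20 0 0 0" --pt "30 0 0 -30 0 0 0" --pt "30 0 0 -30 0 0 0" --pt "30 0 0 0 0 0 0" --pt "30 15 -20 0 0 0 0" --pt "30 22 -27 0 0 0 0" --pt "30 22 -27 0 0 0 0" --pt "30 22 -27 0 0 0 0" --pt "30 22 -27 0 0 0 0"

```text
time: 4.7
tool_pos: [583.2, -136.4, 142.4]
tcp_rot: [179.7, -0.1, 17.3]
ft_force: [-0.2, -0.0, -1.0]
finger_gap: 39.5
```

Request:
servo_tool --pt "30 22 -27 0 0 0 0" --pt "30 22 -27 0 0 0 0" --pt "30 22 -27 0 0 0 0" --pt "30 15 -18 0 0 0 0" --pt "30 8 -9 0 0 0 0" --pt "30 0 0 0 0 0 0" --pt "30 0 0 0 0 0 0"

```text
time: 5.4
tool_pos: [636.4, 2.8, 139.1]
tcp_rot: [179.8, 0.1, 17.6]
ft_force: [-0.2, 0.4, -0.7]
finger_gap: 39.1
```

```bash
python3 -c "
from h import *
go(650,28,28.5)"
```

```text
t 5.4 pos [636.4   2.8 139.1] rpy [1.7981e+02 9.0000e-02 1.7600e+01] gap 39.1 F [-0.2  0.4 -0.7]
 delta now-axes [ 20.8 -20.3 110.5] after-turn axes [ 20.6 -19.9 110.6] rotvec [0.003 0.002 0.   ]
```

Request:
servo_tool --pt "30 10 -10 15 0 0 0" --pt "30 10.5 -10 30 0 0 0" --pt "30 0 0 25 0 0 0" --pt "30 0 0 15 0 0 0" --pt "30 0 0 5 0 0 0" --pt "30 0 0 0 0 0 0" --pt "30 0 0 0 0 0 0"

```text
time: 6.1
tool_pos: [650.5, 18.5, 48.9]
tcp_rot: [179.6, -0.0, 17.1]
ft_force: [1.0, -0.4, 0.0]
finger_gap: 39.1
```

```bash
python3 -c "
from h import *
go(650,28,28)"
```

```text
t 6.1 pos [650.5  18.5  48.9] rpy [ 1.7962e+02 -2.0000e-02  1.7070e+01] gap 39.1 F [ 1.  -0.4  0. ]
 delta now-axes [ 2.3 -9.4 20.8] after-turn axes [ 2.3 -9.2 20.9] rotvec [ 0.007 -0.    -0.   ]
```

Request:
servo_tool --pt "30 2 -9.3 8 0.007 0 0" --pt "30 0 0 6 0 0 0" --pt "30 0 0 4 0 0 0" --pt "30 0 0 0 0 0 0" --pt "30 0 0 0 0 0 0"

```text
time: 6.6
tool_pos: [652.1, 28.5, 33.1]
tcp_rot: [179.9, -0.3, 17.1]
ft_force: [0.4, 0.0, -1.6]
finger_gap: 39.5
```

```bash
python3 -c "
from h import *
go(650,28,28)"
```

```text
t 6.6 pos [652.1  28.5  33.1] rpy [179.95  -0.34  17.06] gap 39.5 F [ 0.4  0.  -1.6]
 delta now-axes [-2.2 -0.1  5.1] after-turn axes [-2.2 -0.1  5.1] rotvec [ 0.001 -0.006 -0.   ]
```

Lower in small steps until contact, then release.

Request:
servo_tool --pt "30 0 0 2.5 0 0 0" --pt "30 0 0 2.5 0 0 0" --pt "30 0 0 1 0 0 0" --pt "30 0 0 0 0 0 0"

```text
time: 7.0
tool_pos: [652.8, 28.6, 27.8]
tcp_rot: [179.9, -0.4, 17.1]
ft_force: [-0.5, 0.4, 0.2]
finger_gap: 39.6
```

```bash
python3 -c "
from h import *
go(650,28,28)"
```

```text
t 7.0 pos [652.8  28.6  27.8] rpy [179.92  -0.41  17.07] gap 39.6 F [-0.5  0.4  0.2]
 delta now-axes [-2.9 -0.3 -0.3] after-turn axes [-2.9 -0.3 -0.2] rotvec [ 0.001 -0.007 -0.   ]
```

Request:
servo_tool --pt "30 0 0 1 0 0 0" --pt "42 0 0 0 0 0 0" --pt "55 0 0 0 0 0 0" --pt "85 0 0 0 0 0 0" --pt "85 0 0 0 0 0 0" --pt "85 0 0 -10 0 0 0" --pt "85 0 0 -40 0 0 0" --pt "85 0 0 -50 0 0 0" --pt "85 0 0 -50 0 0 0" --pt "85 0 0 -50 0 0 0"

```text
time: 8.0
tool_pos: [645.5, 28.4, 223.5]
tcp_rot: [-179.7, 0.6, 17.1]
ft_force: [1.4, 0.6, -0.6]
finger_gap: 84.8
```

```bash
python3 -c "
from h import *
go(440,205,235)"
```

```text
t 8.0 pos [645.5  28.4 223.5] rpy [-179.74    0.59   17.06] gap 84.8 F [ 1.4  0.6 -0.6]
 delta now-axes [-144.8 -229.1   -9. ] after-turn axes [-144.7 -229.1  -11.5] rotvec [-0.005  0.01  -0.   ]
```

Request:
servo_tool --pt "85 -10 -16 -5 -0.005 0.01 0" --pt "85 -19 -30 0 0 0 0" --pt "85 -19 -30 0 0 0 0" --pt "85 -19 -30 0 0 0 0" --pt "85 -19 -30 0 0 0 0" --pt "85 -19 -30 0 0 0 0" --pt "85 -19 -30 0 0 0 0" --pt "85 -12 -18 0 0 0 0" --pt "85 0 0 0 0 0 0" --pt "85 0 0 0 0 0 0"

```text
time: 9.0
tool_pos: [452.7, 198.0, 248.0]
tcp_rot: [179.6, -1.9, 17.0]
ft_force: [-0.4, -0.0, -0.3]
finger_gap: 85.3
```

```bash
python3 - <<'E'
from h import *
s=sense();im=snapshot("wrist");t=snapshot("top")
import pickle;pickle.dump(s,open("pics/w2.pkl","wb"))
cv2.imwrite("pics/top2.png",t)
cv2.imwrite("pics/w2.png",np.hstack([im,cv2.resize(t[140:280,215:295],None,fx=3,fy=3)]))
go(496,204,103)
E
```

```text
t 9.1 pos [453.2 197.5 247.8] rpy [179.57  -1.82  16.89] gap 85.0 F [ 0.6 -0.1  0. ]
 delta now-axes [ 38.2   5.1 146.1] after-turn axes [ 42.8   6.2 144.8] rotvec [ 0.008 -0.032 -0.   ]
```

View pics/w2.png

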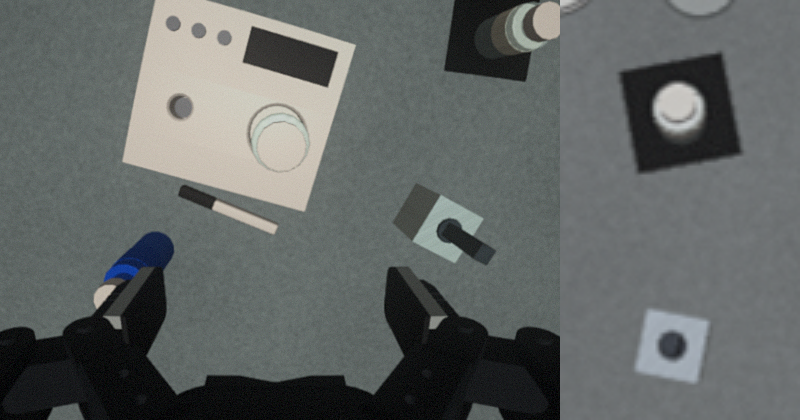

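The wrist view shows the tall bottle's cap at (281,145), the button hole at (180,106), and the stylus top near (487,254). The short bottle stands upright on the pad.

```bash
python3 - <<'E'
from h import *
import pickle
s=pickle.load(open("pics/w2.pkl","rb"))
print('cap',plane("wrist",[(281,145)],168,s),'hole',plane("wrist",[(180,106)],60,s),'reader',plane("wrist",[(355,44),(303,211),(123,162)],60,s).round(1))
print('stylus',plane("wrist",[(487,254)],127,s),'holder top',plane("wrist",[(432,195),(483,219),(462,263),(413,239)],62,s).round(1))
print('blue',plane("wrist",[(106,296)],125,s))
print('short', plane("top",[(215+120/3,140+105/3)],88))
E
```

```text
cap [[499.54201825 208.07507951 168.        ]] hole [[498.76488157 296.12392208  60.        ]] reader [[590.6 168.8  60. ]
 [440.7 166.3  60. ]
 [437.1 333.9  60. ]]
stylus [[464.45804661  29.03068915 127.        ]] holder top [[489.7  58.2  62. ]
 [482.9   1.7  62. ]
 [436.4   3.1  62. ]
 [445.3  59.3  62. ]]
blue [[343.84284581 304.03563486 125.        ]]
short [[649.63688443  23.68909353  88.        ]]
```

Request:
servo_tool --pt "85 0 0 0 0.008 -0.032 0" --pt "85 23 2.6 0 0 0 0" --pt "85 23 2.6 0 0 0 0" --pt "85 0 0 0 0 0 0" --pt "85 0 0 0 0 0 0"

```text
time: 9.6
tool_pos: [503.7, 201.8, 247.5]
tcp_rot: [180.0, 0.1, 16.5]
ft_force: [0.0, 0.6, 0.1]
finger_gap: 85.3
```

```bash
python3 -c "
from h import *
go(499,206,100)"
```

```text
t 9.6 pos [503.7 201.8 247.5] rpy [1.7999e+02 1.1000e-01 1.6520e+01] gap 85.3 F [0.  0.6 0.1]
 delta now-axes [ -3.   -5.4 147.5] after-turn axes [ -3.3  -5.4 147.5] rotvec [0.    0.002 0.   ]
```

Request:
servo_tool --pt "85 -3 -5.4 10 0 0 0" --pt "85 0 0 30 0 0 0" --pt "85 0 0 30 0 0 0" --pt "85 0 0 25 0 0 0" --pt "85 0 0 15 0 0 0" --pt "85 0 0 10 0 0 0" --pt "85 0 0 0 0 0 0" --pt "85 0 0 0 0 0 0"

```text
time: 10.4
tool_pos: [494.0, 205.4, 120.8]
tcp_rot: [-180.0, 0.2, 16.4]
ft_force: [-0.2, 0.3, 0.2]
finger_gap: 85.3
```

```bash
python3 -c "
from h import *
go(499,206,100)"
```

```text
t 10.4 pos [494.  205.4 120.8] rpy [-179.98    0.18   16.42] gap 85.3 F [-0.2  0.3  0.2]
 delta now-axes [ 5.1  0.9 20.8] after-turn axes [ 5.   0.9 20.8] rotvec [-0.     0.003 -0.   ]
```

Request:
servo_tool --pt "85 4.5 0.9 10 0 0 0" --pt "85 0 0 8 0 0 0" --pt "85 0 0 3 0 0 0" --pt "85 0 0 0 0 0 0" --pt "85 0 0 0 0 0 0"

```text
time: 10.9
tool_pos: [500.8, 206.5, 100.9]
tcp_rot: [-180.0, -0.1, 16.4]
ft_force: [0.5, -1.2, -0.4]
finger_gap: 84.9
```

```bash
python3 -c "
from h import *
go(499,206,100)"
```

```text
t 10.9 pos [500.8 206.5 100.9] rpy [-1.7998e+02 -1.0000e-01  1.6420e+01] gap 84.9 F [ 0.5 -1.2 -0.4]
 delta now-axes [-1.9 -0.   0.9] after-turn axes [-1.9 -0.   0.9] rotvec [-0.    -0.002  0.   ]
```

Request:
servo_tool --pt "60 -1.5 0 0.5 0 0 0" --pt "45 0 0 0 0 0 0" --pt "30 0 0 0 0 0 0" --pt "30 0 0 0 0 0 0" --pt "30 0 0 0 0 0 0" --pt "30 0 0 0 0 0 0" --pt "30 0 0 0 0 0 0" --force 35

```text
time: 11.6
tool_pos: [499.7, 206.3, 101.3]
tcp_rot: [-180.0, -0.2, 16.4]
ft_force: [-0.3, -0.8, -0.2]
finger_gap: 39.2
```

Request:
servo_tool --pt "30 0 0 -8 0 0 0" --pt "30 0 0 -15 0 0 0" --pt "30 0 0 -25 0 0 0" --pt "30 0 0 -30 0 0 0" --pt "30 0 0 -30 0 0 0" --pt "30 0 0 -20 0 0 0" --pt "30 0 0 0 0 0 0" --pt "30 0 0 0 0 0 0"

```text
time: 12.4
tool_pos: [498.9, 205.8, 240.3]
tcp_rot: [-180.0, -0.3, 16.4]
ft_force: [0.0, 0.1, -1.6]
finger_gap: 39.2
```

```bash
python3 -c "
from h import *
go(525,-291,230)"
```

```text
t 12.4 pos [498.9 205.8 240.3] rpy [-179.99   -0.29   16.41] gap 39.2 F [ 0.   0.1 -1.6]
 delta now-axes [-115.4  483.9    9.6] after-turn axes [-115.4  483.9   10.3] rotvec [-0.    -0.005  0.   ]
```

Request:
servo_tool --pt "30 -3 15 0 0 0 0" --pt "30 -7 30 0 0 0 0" --pt "30 -8 35 0 0 0 0" --pt "30 -8 35 0 0 0 0" --pt "30 -8 35 0 0 0 0" --pt "30 -8 35 0 0 0 0" --pt "30 -8 35 0 0 0 0" --pt "30 -8 35 0 0 0 0" --pt "30 -8 35 0 0 0 0" --pt "30 -8 35 0 0 0 0"

```text
time: 13.4
tool_pos: [511.0, -141.1, 224.1]
tcp_rot: [-179.6, 1.0, 16.8]
ft_force: [0.0, 0.0, -0.7]
finger_gap: 39.3
```

Request:
servo_tool --pt "30 -8 35 0 0 0 0" --pt "30 -8 30 0 0 0 0" --pt "30 -5 20 0 0 0 0" --pt "30 -2 10 0 0 0 0" --pt "30 0 0 0 0 0 0" --pt "30 0 0 0 0 0 0"

```text
time: 14.0
tool_pos: [508.0, -248.5, 213.5]
tcp_rot: [-179.0, 1.7, 16.4]
ft_force: [0.4, 0.2, -1.1]
finger_gap: 39.2
```

```bash
python3 -c "
from h import *
go(525,-291,120)"
```

```text
t 14.0 pos [ 508.  -248.5  213.5] rpy [-179.      1.67   16.36] gap 39.2 F [ 0.4  0.2 -1.1]
 delta now-axes [ 7.  47.2 92.5] after-turn axes [ 4.3 45.5 93.5] rotvec [-0.018  0.029 -0.   ]
```

Request:
servo_tool --pt "30 0 0 0 -0.018 0.029 0" --pt "30 2 22 10 0 0 0" --pt "30 2 20 20 0 0 0" --pt "30 0 0 20 0 0 0" --pt "30 0 0 0 0 0 0" --pt "30 0 0 0 0 0 0"

```text
time: 14.6
tool_pos: [525.3, -280.8, 162.5]
tcp_rot: [-179.9, -0.1, 16.9]
ft_force: [0.6, -0.2, -1.1]
finger_gap: 39.4
```

```bash
python3 -c "
from h import *
go(525,-291,110)"
```

```text
t 14.6 pos [ 525.3 -280.8  162.5] rpy [-1.7994e+02 -1.0000e-01  1.6850e+01] gap 39.4 F [ 0.6 -0.2 -1.1]
 delta now-axes [-3.3  9.8 52.5] after-turn axes [-3.2  9.7 52.5] rotvec [-0.001 -0.002  0.   ]
```

Request:
servo_tool --pt "30 -2.9 9 10 0 0 0" --pt "30 0 0 15 0 0 0" --pt "30 0 0 12 0 0 0" --pt "30 0 0 5 0 0 0" --pt "30 0 0 0 0 0 0" --pt "30 0 0 0 0 0 0"

```text
time: 15.2
tool_pos: [526.1, -289.6, 119.2]
tcp_rot: [180.0, -0.2, 17.0]
ft_force: [-0.1, -0.4, -0.3]
finger_gap: 39.2
```

```bash
python3 - <<'E'
from h import *
go(525,-291,100)
s=sense();im=snapshot("wrist");t=snapshot("scene")
cv2.imwrite("pics/w3.png",np.hstack([im,cv2.resize(t[190:290,130:210],None,fx=3,fy=3)]))
E
```

```text
t 15.2 pos [ 526.1 -289.6  119.2] rpy [179.96  -0.19  16.98] gap 39.2 F [-0.1 -0.4 -0.3]
 delta now-axes [-1.6  1.  19.2] after-turn axes [-1.5  1.  19.2] rotvec [ 0.001 -0.003 -0.   ]Traceback (most recent call last):
  File "<stdin>", line 4, in <module>
    return _nx.concatenate(arrs, 1, dtype=dtype, casting=casting)
           ~~~~~~~~~~~~~~~^^^^^^^^^^^^^^^^^^^^^^^^^^^^^^^^^^^^^^^
ValueError: all the input array dimensions except for the concatenation axis must match exactly, but along dimension 0, the array at index 0 has size 420 and the array at index 1 has size 300
```

Request:
servo_tool --pt "30 -1.3 1 8 0 0 0" --pt "30 0 0 8 0 0 0" --pt "30 0 0 6 0 0 0" --pt "30 0 0 3 0 0 0" --pt "30 0 0 0 0 0 0" --pt "30 0 0 0 0 0 0"

```text
time: 15.9
tool_pos: [525.8, -291.5, 93.1]
tcp_rot: [179.9, -0.3, 17.0]
ft_force: [0.8, -0.5, -1.4]
finger_gap: 39.1
```

```bash
python3 -c "
from h import *
go(525,-291,81.5)"
```

```text
t 15.9 pos [ 525.8 -291.5   93.1] rpy [179.88  -0.26  16.97] gap 39.1 F [ 0.8 -0.5 -1.4]
 delta now-axes [-0.7 -0.7 11.6] after-turn axes [-0.6 -0.7 11.6] rotvec [ 0.002 -0.005 -0.   ]
```

Already 5 mm into the well with no contact force.

Request:
servo_tool --pt "30 -0.6 -0.7 4 0 0 0" --pt "30 0 0 3.5 0 0 0" --pt "30 0 0 2.5 0 0 0" --pt "30 0 0 1.5 0 0 0" --pt "30 0 0 0 0 0 0" --pt "30 0 0 0 0 0 0"

```text
time: 16.5
tool_pos: [525.5, -291.2, 81.3]
tcp_rot: [179.8, -0.3, 17.0]
ft_force: [1.1, -0.7, -0.5]
finger_gap: 39.4
```

```bash
python3 -c "
from h import *
go(525,-291,81.5)"
```

```text
t 16.5 pos [ 525.5 -291.2   81.3] rpy [179.82  -0.31  16.98] gap 39.4 F [ 1.1 -0.7 -0.5]
 delta now-axes [-0.4 -0.4 -0.2] after-turn axes [-0.4 -0.4 -0.2] rotvec [ 0.003 -0.005 -0.   ]
```

Release and rise.

Request:
servo_tool --pt "30 0 0 0.5 0 0 0" --pt "42 0 0 0 0 0 0" --pt "55 0 0 0 0 0 0" --pt "85 0 0 0 0 0 0" --pt "85 0 0 0 0 0 0" --pt "85 0 0 -10 0 0 0" --pt "85 0 0 -40 0 0 0" --pt "85 0 0 -50 0 0 0" --pt "85 0 0 -30 0 0 0" --pt "85 0 0 0 0 0 0"

```text
time: 17.5
tool_pos: [524.0, -290.6, 217.7]
tcp_rot: [179.9, -0.3, 17.0]
ft_force: [1.2, 0.4, -0.2]
finger_gap: 85.0
```

```bash
python3 -c "
from h import *
go(650,26,180)"
```

```text
t 17.5 pos [ 524.  -290.6  217.7] rpy [179.88  -0.27  16.97] gap 85.0 F [ 1.2  0.4 -0.2]
 delta now-axes [ 212.8 -266.1   38.1] after-turn axes [ 212.9 -266.    37.7] rotvec [ 0.002 -0.005 -0.   ]
```

Request:
servo_tool --pt "85 12 -15 0 0 0 0" --pt "85 25 -31 0 0 0 0" --pt "85 25 -31 0 0 0 0" --pt "85 25 -31 0 0 0 0" --pt "85 25 -31 0 0 0 0" --pt "85 25 -31 0 0 0 0" --pt "85 25 -31 0 0 0 0" --pt "85 18 -23 0 0 0 0" --pt "85 0 0 0 0 0 0" --pt "85 0 0 0 0 0 0"

```text
time: 18.5
tool_pos: [633.7, -15.2, 218.6]
tcp_rot: [179.7, -0.3, 16.8]
ft_force: [0.0, -0.2, 0.1]
finger_gap: 85.0
```

```bash
python3 -c "
from h import *
go(650,26,28)
s=sense();im=snapshot('wrist')
import pickle;pickle.dump(s,open('pics/w4.pkl','wb'))
t=snapshot('top')
p=np.zeros((420,240,3),np.uint8);p[:]=cv2.resize(t[195:265,365:405],None,fx=6,fy=6)
cv2.imwrite('pics/w4.png',np.hstack([im,p]))"
```

```text
t 18.5 pos [633.7 -15.2 218.6] rpy [179.7   -0.29  16.8 ] gap 85.0 F [ 0.  -0.2  0.1]
 delta now-axes [ 26.5 -35.7 190.5] after-turn axes [ 27.5 -34.7 190.6] rotvec [ 0.005 -0.005 -0.   ]
```

View pics/w4.png

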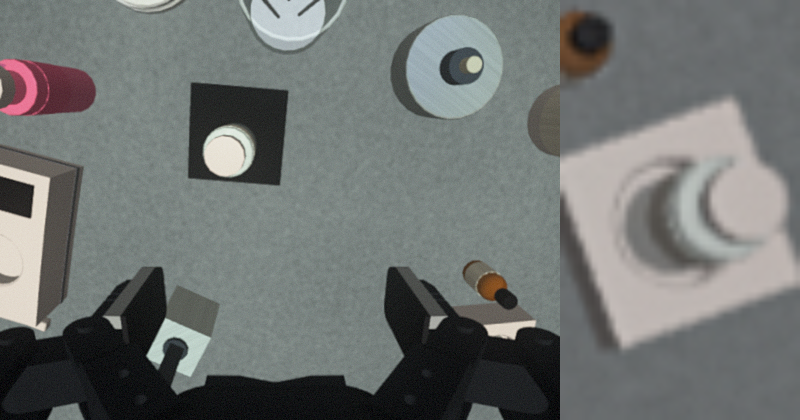

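The right panel shows the tall bottle upright in the rack's well. The short bottle's cap is at (226,157) on the pad.

```bash
python3 -c "
from h import *
import pickle
s=pickle.load(open('pics/w4.pkl','rb'))
p=plane('wrist',[(226,157)],88,s)[0];print(p)
go(p[0],p[1],28)"
```

```text
[653.79821428  27.54660234  88.        ]
t 18.6 pos [633.5 -16.1 218.7] rpy [179.71  -0.3   16.7 ] gap 85.1 F [ 0.1 -1.4 -0. ]
 delta now-axes [ 31.  -37.  190.6] after-turn axes [ 32.  -36.  190.7] rotvec [ 0.005 -0.005 -0.   ]
```

Request:
servo_tool --pt "85 15 -18 5 0.005 -0.005 0" --pt "85 16 -18 10 0 0 0" --pt "85 0 0 25 0 0 0" --pt "85 0 0 30 0 0 0" --pt "85 0 0 15 0 0 0" --pt "85 0 0 0 0 0 0" --pt "85 0 0 0 0 0 0"

```text
time: 19.3
tool_pos: [653.7, 18.6, 133.9]
tcp_rot: [179.8, -0.2, 16.0]
ft_force: [0.1, -0.4, 0.0]
finger_gap: 84.8
```

```bash
python3 -c "
from h import *
go(653,28,28)"
```

```text
t 19.3 pos [653.7  18.6 133.9] rpy [ 1.7984e+02 -1.5000e-01  1.6030e+01] gap 84.8 F [ 0.1 -0.4  0. ]
 delta now-axes [  1.7  -9.5 105.9] after-turn axes [  1.9  -9.2 105.9] rotvec [ 0.003 -0.003 -0.   ]
```

Request:
servo_tool --pt "85 1.8 -9.3 10 0 0 0" --pt "85 0 0 25 0 0 0" --pt "85 0 0 28 0 0 0" --pt "85 0 0 20 0 0 0" --pt "85 0 0 8 0 0 0" --pt "85 0 0 0 0 0 0" --pt "85 0 0 0 0 0 0"

```text
time: 20.0
tool_pos: [659.6, 29.7, 49.0]
tcp_rot: [179.6, -1.0, 15.9]
ft_force: [-0.1, -0.1, 0.1]
finger_gap: 85.2
```

```bash
python3 -c "
from h import *
go(653,28,28)"
```

```text
t 20.0 pos [659.6  29.7  49. ] rpy [179.62  -0.99  15.93] gap 85.2 F [-0.1 -0.1  0.1]
 delta now-axes [-7.2 -0.4 20.9] after-turn axes [-6.8 -0.2 21. ] rotvec [ 0.007 -0.017 -0.   ]
```

Request:
servo_tool --pt "85 0 0 0 0.007 -0.017 0" --pt "85 -6.5 0 8 0 0 0" --pt "85 0 0 8 0 0 0" --pt "85 0 0 3 0 0 0" --pt "85 0 0 0 0 0 0" --pt "85 0 0 0 0 0 0"

```text
time: 20.6
tool_pos: [655.6, 27.6, 32.7]
tcp_rot: [179.9, -0.3, 15.9]
ft_force: [0.4, -0.6, -0.4]
finger_gap: 84.8
```

```bash
python3 -c "
from h import *
go(653,28,28)"
```

```text
t 20.6 pos [655.6  27.6  32.7] rpy [179.95  -0.27  15.91] gap 84.8 F [ 0.4 -0.6 -0.4]
 delta now-axes [-2.4 -1.1  4.7] after-turn axes [-2.4 -1.1  4.7] rotvec [ 0.001 -0.005 -0.   ]
```

Request:
servo_tool --pt "85 -2.2 -1 4.7 0 -0.005 0" --pt "60 0 0 0 0 0 0" --pt "45 0 0 0 0 0 0" --pt "30 0 0 0 0 0 0" --pt "30 0 0 0 0 0 0" --pt "30 0 0 0 0 0 0" --pt "30 0 0 0 0 0 0" --pt "30 0 0 0 0 0 0" --force 30

```text
time: 21.4
tool_pos: [653.3, 28.1, 27.9]
tcp_rot: [179.9, 0.0, 15.9]
ft_force: [-0.2, 0.1, -0.3]
finger_gap: 39.3
```

Request:
servo_tool --pt "30 0 0 -8 0 0 0" --pt "30 0 0 -20 0 0 0" --pt "30 0 0 -30 0 0 0" --pt "30 0 0 -30 0 0 0" --pt "30 0 0 -30 0 0 0" --pt "30 0 0 -20 0 0 0" --pt "30 0 0 0 0 0 0" --pt "30 0 0 0 0 0 0"

```text
time: 22.2
tool_pos: [651.7, 28.3, 172.1]
tcp_rot: [180.0, 0.2, 15.9]
ft_force: [0.4, -0.1, -1.2]
finger_gap: 38.8
```

```bash
python3 -c "
from h import *
go(499,206.5,170)"
```

```text
t 22.2 pos [651.7  28.3 172.1] rpy [1.7999e+02 1.7000e-01 1.5920e+01] gap 38.8 F [ 0.4 -0.1 -1.2]
 delta now-axes [ -98.  -213.3    2.3] after-turn axes [ -98.  -213.3    2.1] rotvec [0.    0.003 0.   ]
```

Request:
servo_tool --pt "30 -6 -14 0 0 0 0" --pt "30 -13 -28 0 0 0 0" --pt "30 -13 -28 0 0 0 0" --pt "30 -13 -28 0 0 0 0" --pt "30 -13 -28 0 0 0 0" --pt "30 -13 -28 0 0 0 0" --pt "30 -10 -22 0 0 0 0" --pt "30 -5 -12 0 0 0 0" --pt "30 0 0 0 0 0 0" --pt "30 0 0 0 0 0 0"

```text
time: 23.2
tool_pos: [498.6, 193.2, 155.4]
tcp_rot: [-179.8, 1.6, 15.9]
ft_force: [0.1, -0.1, -1.7]
finger_gap: 39.1
```

```bash
python3 -c "
from h import *
go(499,206.5,100)"
```

```text
t 23.2 pos [498.6 193.2 155.4] rpy [-179.77    1.62   15.95] gap 39.1 F [ 0.1 -0.1 -1.7]
 delta now-axes [  5.6 -12.4  55.3] after-turn axes [  4.1 -12.7  55.4] rotvec [-0.004  0.028 -0.   ]
```

Request:
servo_tool --pt "30 0 0 0 -0.004 0.028 0" --pt "30 4 -12.5 10 0 0 0" --pt "30 0 0 15 0 0 0" --pt "30 0 0 12 0 0 0" --pt "30 0 0 0 0 0 0" --pt "30 0 0 0 0 0 0"

```text
time: 23.8
tool_pos: [501.5, 205.2, 115.0]
tcp_rot: [180.0, -0.2, 15.6]
ft_force: [0.7, 0.9, -1.5]
finger_gap: 39.2
```

```bash
python3 - <<'E'
from h import *
go(499,206.5,85)
s=sense();im=snapshot('wrist')
import pickle;pickle.dump(s,open('pics/w5.pkl','wb'));cv2.imwrite('pics/w5.png',im)
E
```

```text
t 23.8 pos [501.5 205.2 115. ] rpy [179.96  -0.18  15.63] gap 39.2 F [ 0.7  0.9 -1.5]
 delta now-axes [-2.1 -2.  30. ] after-turn axes [-2. -2. 30.] rotvec [ 0.001 -0.003 -0.   ]
```

View pics/w5.png

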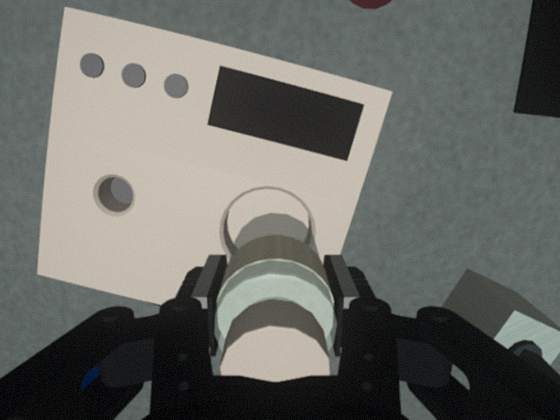

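The wrist view shows the empty well's mouth with edges at x 222–315 and its top at y 187, so its centre is near (268,232). The button hole's mouth is at (114,195).

```bash
python3 - <<'E'
from h import *
import pickle
s=pickle.load(open('pics/w5.pkl','rb'))
w=plane('wrist',[(222,232),(315,232),(268,187),(268,232),(114,195)],60,s);print(w.round(1))
t,h=w[2][:2],w[4][:2]
print(np.linalg.norm(w[0]-w[1]),'hole-well',np.linalg.norm(w[3]-w[4]),'reader corners',plane('wrist',[(66,8),(391,92),(38,274)],60,s).round(1))
E
```

```text
[[493.8 233.7  60. ]
 [507.8 184.   60. ]
 [525.4 215.8  60. ]
 [500.7 209.1  60. ]
 [498.5 295.9  60. ]]
51.63393852615324 hole-well 86.87809342161147 reader corners [[586.5 336.8  60. ]
 [590.  168.8  60. ]
 [437.7 334.1  60. ]]
```

Request:
servo_tool --pt "30 -1.5 -2.2 8 0 0 0" --pt "30 0 0 8 0 0 0" --pt "30 0 0 5 0 0 0" --pt "30 0 0 2 0 0 0" --pt "30 0 0 0 0 0 0" --pt "30 0 0 0 0 0 0"

```text
time: 24.45
tool_pos: [500.1, 207.1, 91.1]
tcp_rot: [180.0, -0.3, 15.6]
ft_force: [-0.3, 0.3, -1.4]
finger_gap: 39.2
```

```bash
python3 -c "
from h import *
go(499.5,207,68)"
```

```text
t 24.45 pos [500.1 207.1  91.1] rpy [179.96  -0.28  15.6 ] gap 39.2 F [-0.3  0.3 -1.4]
 delta now-axes [-0.7 -0.1 23.1] after-turn axes [-0.6 -0.1 23.1] rotvec [ 0.001 -0.005 -0.   ]
```

Request:
servo_tool --pt "30 -0.6 0 6 0 -0.005 0" --pt "30 0 0 4 0 0 0" --pt "30 0 0 2 0 0 0" --pt "30 0 0 0 0 0 0" --pt "30 0 0 0 0 0 0"

```text
time: 24.95
tool_pos: [499.9, 207.0, 78.5]
tcp_rot: [180.0, -0.0, 15.6]
ft_force: [-0.4, 0.0, -1.2]
finger_gap: 39.4
```

```bash
python3 -c "
from h import *
go(499.5,207,68)"
```

```text
t 24.95 pos [499.9 207.   78.5] rpy [ 1.7996e+02 -1.0000e-02  1.5600e+01] gap 39.4 F [-0.4  0.  -1.2]
 delta now-axes [-0.4 -0.1 10.5] after-turn axes [-0.4 -0.1 10.5] rotvec [ 0.001 -0.    -0.   ]
```

In the well freely. Seat, then release.

Request:
servo_tool --pt "30 0 0 4 0 0 0" --pt "30 0 0 3 0 0 0" --pt "30 0 0 2 0 0 0" --pt "30 0 0 1 0 0 0" --pt "30 0 0 0 0 0 0" --pt "30 0 0 0 0 0 0"

```text
time: 25.55
tool_pos: [500.2, 207.1, 67.9]
tcp_rot: [180.0, -0.0, 15.6]
ft_force: [-0.5, 0.3, -1.7]
finger_gap: 39.0
```

```bash
python3 -c "
from h import *
go(499.5,207,68)"
```

```text
t 25.55 pos [500.2 207.1  67.9] rpy [ 1.7996e+02 -4.0000e-02  1.5600e+01] gap 39.0 F [-0.5  0.3 -1.7]
 delta now-axes [-0.6 -0.1 -0.1] after-turn axes [-0.6 -0.1 -0.1] rotvec [ 0.001 -0.001 -0.   ]
```

Request:
servo_tool --pt "42 0 0 0.3 0 0 0" --pt "50 0 0 0 0 0 0" --pt "65 0 0 0 0 0 0" --pt "85 0 0 0 0 0 0" --pt "85 0 0 0 0 0 0" --pt "85 0 0 -10 0 0 0" --pt "85 0 0 -40 0 0 0" --pt "85 0 0 -50 0 0 0" --pt "85 0 0 -40 0 0 0" --pt "85 0 0 0 0 0 0"

```text
time: 26.55
tool_pos: [498.9, 206.8, 214.6]
tcp_rot: [180.0, 0.1, 15.6]
ft_force: [0.3, -0.0, 0.4]
finger_gap: 84.9
```

```bash
python3 -c "
from h import *
go(420,30,220,-10)"
```

```text
t 26.55 pos [498.9 206.8 214.6] rpy [1.7996e+02 7.0000e-02 1.5600e+01] gap 84.9 F [ 0.3 -0.   0.4]
 delta now-axes [-123.5  149.    -5.2] after-turn axes [-47.  187.8  -5.4] rotvec [0.001 0.001 0.447]
```

Request:
servo_tool --pt "85 0 0 -2 0 0 0.1" --pt "85 0 0 -2 0 0 0.12" --pt "85 0 0 -2 0 0 0.12" --pt "85 0 0 -2 0 0 0.1" --pt "85 -5 20 -2 0 0 0" --pt "85 -10 36 0 0 0 0" --pt "85 -10 36 0 0 0 0" --pt "85 -10 36 0 0 0 0" --pt "85 -10 36 0 0 0 0" --pt "85 0 0 0 0 0 0"

```text
time: 27.55
tool_pos: [422.4, 50.3, 229.3]
tcp_rot: [-179.9, -0.3, -10.5]
ft_force: [-0.1, 0.3, 0.2]
finger_gap: 84.6
```

Request:
servo_tool --pt "85 0 0 0 0 0 0" --pt "85 0 0 0 0 0 0"

```text
time: 27.75
tool_pos: [422.5, 50.1, 229.8]
tcp_rot: [-179.9, -0.4, -10.6]
ft_force: [0.4, 0.6, -0.3]
finger_gap: 85.0
```

```bash
python3 - <<'E'
from h import *
go(430,28,220,-10)
s=sense();im=snapshot('wrist');t=snapshot('top')
import pickle;pickle.dump(s,open('pics/w6.pkl','wb'));cv2.imwrite('pics/w6r.png',im);cv2.imwrite('pics/top6.png',t)
cv2.imwrite('pics/w6.png',np.hstack([im,cv2.resize(t[200:270,135:175],None,fx=6,fy=6)]))
E
```

```text
t 27.75 pos [422.5  50.1 229.8] rpy [-179.86   -0.43  -10.61] gap 85.0 F [ 0.4  0.6 -0.3]
 delta now-axes [11.3 20.4  9.8] after-turn axes [11.2 20.5  9.8] rotvec [-0.002 -0.008 -0.011]
```

View pics/w6.png

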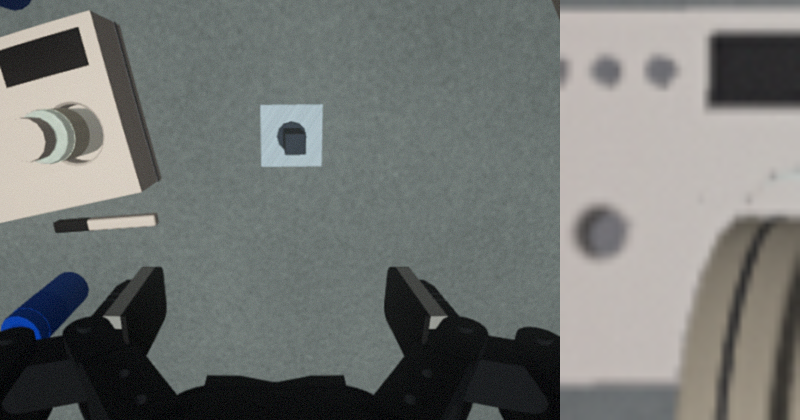

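The holder at (291,135) is square with the tool at yaw −10.6. The stylus's handle top is near (295,145). The short bottle stands in the reader's well.

```bash
python3 - <<'E'
from h import *
import pickle
s=pickle.load(open('pics/w6.pkl','rb'));im=cv2.imread('pics/w6r.png')
g=cv2.cvtColor(im,cv2.COLOR_BGR2GRAY)
print(g[118:162:2,272:316:2])
print(plane('wrist',[(291.5,135.5)],62,s),plane('wrist',[(295,145)],127,s))
E
```

```text
[[185 181 187 186 185 188 186 186 192 190 191 192 184 190 186 184 184 188
  190 183 193 183]
 [179 181 184 184 189 187 179 190 197 184 181 186 185 186 180 182 191 187
  189 184 186 178]
 [187 186 180 182 188 190 176 150 114  73  77  96 135 163 186 192 189 189
  184 187 183 185]
 [187 184 187 190 188 146  69  69  73  70  76  65  66  68 135 192 189 188
  187 185 186 191]
 [184 182 189 189 155  77  70  71  71  71  69  69  70  69  74 133 186 187
  190 183 189 186]
 [186 189 191 159  76  66  54  47  47  54  46  54  47  49  54  64 136 190
  184 188 187 189]
 [183 189 192 128  62  62  44  44  42  49  48  42  39  46  48  57  96 187
  183 188 185 190]
 [190 188 179  92  70  62  51  42  43  45  42  50  46  41  40  44  61 170
  188 186 190 185]
 [190 184 177  78  69  60  43  62  63  61  62  58  69  67  66  67  62 160
  188 188 188 193]
 [181 188 154  69  69  62  52  64  73  75  71  71  69  73  70  70  63 143
  191 188 188 189]
 [183 190 187  80  69  62  51  63  66  67  73  69  74  72  69  68  61 156
  188 189 191 193]
 [186 195 187 102  69  66  58  68  68  71  66  64  72  73  63  68  63 162
  1
[... 332 characters left out ...]
  74  69  62  64  65  68  71  64 160
  181 185 188 184]
 [188 185 182 184 185 187 112  66  70  72  70  76  66  63  70  70  63 162
  186 190 187 187]
 [184 184 188 182 186 192 143  67  70  69  65  68  68  68  63  61  62 156
  186 183 186 179]
 [180 187 184 177 189 189 160  98 101  94  92  98 102 101 120 124 128 172
  189 186 188 187]
 [183 184 183 187 188 188 188 189 180 188 186 184 186 186 188 189 190 192
  189 184 183 184]
 [182 181 189 190 185 183 187 188 184 185 187 190 182 188 184 181 187 186
  189 188 185 188]
 [186 185 183 192 187 189 185 183 191 187 192 186 186 185 184 183 185 188
  187 184 184 190]]
[[463.52468644  29.8629532   62.        ]] [[462.81072983  30.31327041 127.        ]]
```

Request:
servo_tool --pt "85 20 6 0 -0.002 -0.008 0" --pt "85 20 6 0 0 0 0" --pt "85 0 0 20 0 0 0" --pt "85 0 0 25 0 0 0" --pt "85 0 0 0 0 0 0" --pt "85 0 0 0 0 0 0"

```text
time: 28.45
tool_pos: [463.5, 35.9, 184.2]
tcp_rot: [-179.9, 0.1, -10.1]
ft_force: [0.4, 0.2, 0.3]
finger_gap: 84.6
```

```bash
python3 -c "
from h import *
go(463,29.3,79,-10.6)"
```

```text
t 28.45 pos [463.5  35.9 184.2] rpy [-1.7992e+02  7.0000e-02 -1.0050e+01] gap 84.6 F [0.4 0.2 0.3]
 delta now-axes [  0.8   6.7 105.2] after-turn axes [  0.7   6.6 105.2] rotvec [-0.001  0.001  0.01 ]
```

Request:
servo_tool --pt "85 0.7 6.2 10 0 0 0.01" --pt "85 0 0 25 0 0 0" --pt "85 0 0 25 0 0 0" --pt "85 0 0 18 0 0 0" --pt "85 0 0 5 0 0 0" --pt "85 0 0 0 0 0 0" --pt "85 0 0 0 0 0 0"

```text
time: 29.15
tool_pos: [467.5, 29.2, 104.4]
tcp_rot: [-179.9, -0.5, -10.6]
ft_force: [0.0, -0.9, 0.8]
finger_gap: 85.2
```

```bash
python3 -c "
from h import *
go(463,29.3,79,-10.6)"
```

```text
t 29.15 pos [467.5  29.2 104.4] rpy [-179.87   -0.51  -10.63] gap 85.2 F [ 0.  -0.9  0.8]
 delta now-axes [-4.7  0.7 25.4] after-turn axes [-4.5  0.7 25.4] rotvec [-0.002 -0.009 -0.001]
```

Request:
servo_tool --pt "85 -4.2 0.7 8 -0.002 -0.009 0" --pt "85 0 0 8 0 0 0" --pt "85 0 0 5 0 0 0" --pt "85 0 0 2 0 0 0" --pt "85 0 0 0 0 0 0" --pt "85 0 0 0 0 0 0"

```text
time: 29.75
tool_pos: [465.1, 29.1, 82.4]
tcp_rot: [-180.0, -0.2, -10.6]
ft_force: [0.2, 0.2, 0.1]
finger_gap: 85.0
```

```bash
python3 -c "
from h import *
go(463,29.3,79,-10.6)"
```

```text
t 29.75 pos [465.1  29.1  82.4] rpy [-179.96   -0.23  -10.63] gap 85.0 F [0.2 0.2 0.1]
 delta now-axes [-2.1  0.2  3.4] after-turn axes [-2.1  0.2  3.4] rotvec [-0.001 -0.004 -0.   ]
```

Request:
servo_tool --pt "85 -2 0 2.5 0 -0.004 0" --pt "60 0 0 0 0 0 0" --pt "40 0 0 0 0 0 0" --pt "20 0 0 0 0 0 0" --pt "5 0 0 0 0 0 0" --pt "5 0 0 0 0 0 0" --pt "5 0 0 0 0 0 0" --pt "5 0 0 0 0 0 0" --force 50

```text
time: 30.55
tool_pos: [463.6, 29.5, 80.5]
tcp_rot: [-179.9, -0.1, -10.6]
ft_force: [-0.6, 0.5, 0.2]
finger_gap: 13.0
```

```bash
python3 -c "
from h import *
go(498,294,160)"
```

```text
t 30.55 pos [463.6  29.5  80.5] rpy [-1.7995e+02 -5.0000e-02 -1.0630e+01] gap 13.0 F [-0.6  0.5  0.2]
 delta now-axes [ -14.9 -266.4  -79.3] after-turn axes [ -14.9 -266.3  -79.5] rotvec [-0.001 -0.001  0.   ]
```

Request:
servo_tool --pt "5 0 0 -8 0 0 0" --pt "5 0 0 -20 0 0 0" --pt "5 0 0 -25 0 0 0" --pt "5 0 0 -25 0 0 0" --pt "5 0 0 -30 0 0 0" --pt "5 0 0 -30 0 0 0" --pt "5 0 0 -20 0 0 0" --pt "5 0 0 0 0 0 0" --pt "5 0 0 0 0 0 0"

```text
time: 31.45
tool_pos: [462.2, 29.4, 247.1]
tcp_rot: [-180.0, -0.0, -10.6]
ft_force: [-0.9, 0.7, -0.6]
finger_gap: 13.1
```

```bash
python3 -c "
from h import *
go(498,294,230)"
```

```text
t 31.45 pos [462.2  29.4 247.1] rpy [-1.7995e+02 -4.0000e-02 -1.0630e+01] gap 13.1 F [-0.9  0.7 -0.6]
 delta now-axes [ -13.7 -266.6   17.3] after-turn axes [ -13.7 -266.6   17.1] rotvec [-0.001 -0.001  0.   ]
```

Request:
servo_tool --pt "5 -1 -15 0 0 0 0" --pt "5 -2 -32 0 0 0 0" --pt "5 -2 -35 0 0 0 0" --pt "5 -2 -35 0 0 0 0" --pt "5 -2 -35 0 0 0 0" --pt "5 -2 -35 0 0 0 0" --pt "5 -2 -32 0 0 0 0" --pt "5 0 -20 0 0 0 0" --pt "5 0 0 0 0 0 0" --pt "5 0 0 0 0 0 0"

```text
time: 32.45
tool_pos: [487.5, 273.0, 229.3]
tcp_rot: [179.4, 1.1, -10.8]
ft_force: [-0.0, -0.3, -0.5]
finger_gap: 13.2
```

```bash
python3 -c "
from h import *
go(498,294,170)"
```

```text
t 32.45 pos [487.5 273.  229.3] rpy [179.38   1.08 -10.79] gap 13.2 F [-0.  -0.3 -0.5]
 delta now-axes [  7.5 -23.2  58.9] after-turn axes [  6.4 -22.6  59.3] rotvec [0.011 0.019 0.   ]
```

Request:
servo_tool --pt "5 0 0 0 0.011 0.019 0" --pt "5 6.4 -22.6 5 0 0 0" --pt "5 0 0 20 0 0 0" --pt "5 0 0 25 0 0 0" --pt "5 0 0 5 0 0 0" --pt "5 0 0 0 0 0 0" --pt "5 0 0 0 0 0 0"

```text
time: 33.15
tool_pos: [498.3, 287.5, 172.5]
tcp_rot: [-180.0, -0.3, -11.2]
ft_force: [0.1, 0.3, -0.4]
finger_gap: 13.4
```

```bash
python3 -c "
from h import *
go(498,294,150)"
```

```text
t 33.15 pos [498.3 287.5 172.5] rpy [-179.96   -0.26  -11.18] gap 13.4 F [ 0.1  0.3 -0.4]
 delta now-axes [-1.6 -6.3 22.5] after-turn axes [-1.5 -6.3 22.5] rotvec [-0.001 -0.005  0.   ]
```

Request:
servo_tool --pt "5 -1.4 -6 8 -0.001 -0.005 0" --pt "5 0 0 8 0 0 0" --pt "5 0 0 3 0 0 0" --pt "5 0 0 0 0 0 0" --pt "5 0 0 0 0 0 0"

```text
time: 33.65
tool_pos: [499.8, 294.6, 155.3]
tcp_rot: [-179.8, -0.2, -11.2]
ft_force: [0.3, -0.4, -0.4]
finger_gap: 13.4
```

```bash
python3 - <<'E'
from h import *
go(498,294,150)
s=sense();im=snapshot('wrist')
import pickle;pickle.dump(s,open('pics/w7.pkl','wb'))
t=snapshot('scene')
cv2.imwrite('pics/w7.png',np.hstack([im,cv2.resize(t[130:235,330:390],None,fx=4,fy=4)]))
E
```

```text
t 33.65 pos [499.8 294.6 155.3] rpy [-179.84   -0.19  -11.22] gap 13.4 F [ 0.3 -0.4 -0.4]
 delta now-axes [-1.7  1.   5.3] after-turn axes [-1.7  1.   5.3] rotvec [-0.003 -0.003  0.   ]
```

View pics/w7.png

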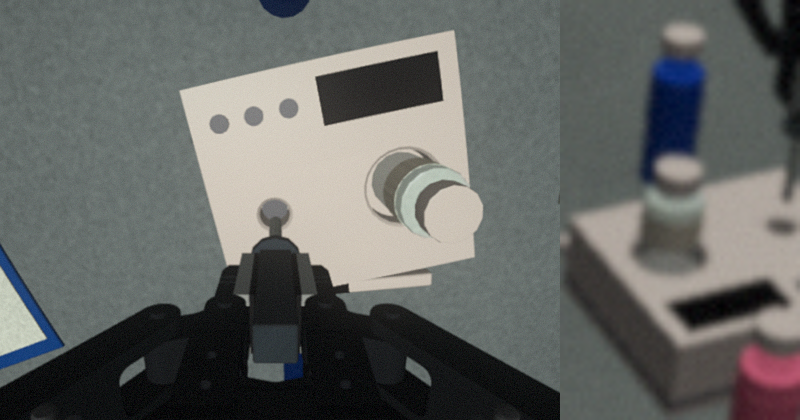

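The wrist view shows the hole's mouth at about (274,214), with the stylus shaft ending just above it at about (276,218). The short bottle is seated upright.

```bash
python3 - <<'E'
from h import *
import pickle
s=pickle.load(open('pics/w7.pkl','rb'))
print('hole',plane('wrist',[(274,214)],60,s),'tip',plane('wrist',[(276,218),(276,214)],81.8,s))
cv2.imwrite('pics/w7c.png',cv2.resize(cv2.imread('pics/w7.png')[180:260,230:320],None,fx=6,fy=6,interpolation=2))
E
```

```text
hole [[498.61188569 296.48522036  60.        ]] tip [[502.33734898 294.39663987  81.8       ]
 [504.79575435 293.91129317  81.8       ]]
```

View pics/w7c.png

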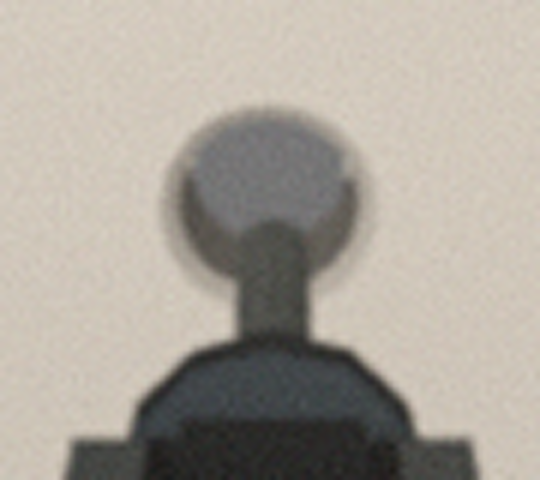

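The close crop shows the hole's centre at (274.8,213.3) and the tip at about (276,220). The tip therefore needs about −2 mm in x and +1.5 mm in y.

Request:
servo_tool --pt "5 -2 -0.9 4 -0.003 -0.003 0" --pt "5 0 0 5 0 0 0" --pt "5 0 0 4 0 0 0" --pt "5 0 0 0 0 0 0" --pt "5 0 0 0 0 0 0"

```text
time: 34.25
tool_pos: [498.0, 296.1, 141.4]
tcp_rot: [180.0, -0.0, -11.2]
ft_force: [0.1, -0.5, -0.7]
finger_gap: 13.3
```

```bash
python3 - <<'E'
from h import *
go(498,295.7,120)
s=sense();im=snapshot('wrist');cv2.imwrite('pics/w8c.png',cv2.resize(im[180:270,230:320],None,fx=6,fy=6,interpolation=2))
E
```

```text
t 34.25 pos [498.  296.1 141.4] rpy [ 1.7998e+02 -2.0000e-02 -1.1210e+01] gap 13.3 F [ 0.1 -0.5 -0.7]
 delta now-axes [ 0.1  0.4 21.4] after-turn axes [ 0.1  0.4 21.4] rotvec [ 0. -0. -0.]
```

View pics/w8c.png

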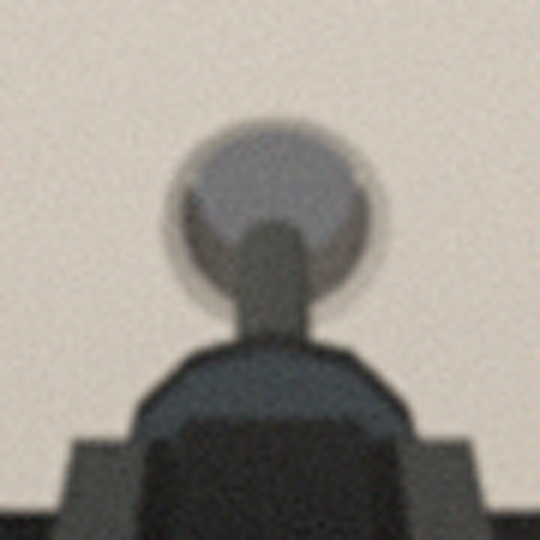

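The tip at crop (275,240) is converging on the hole's centre at (276,220), and they are aligned within about 1 mm. Descend.

Request:
servo_tool --pt "5 0.8 0 5 0 0 0" --pt "5 0 0 5 0 0 0" --pt "5 0 0 5 0 0 0" --pt "5 0 0 2 0 0 0" --pt "5 0 0 0 0 0 0" --pt "5 0 0 0 0 0 0"

```text
time: 34.9
tool_pos: [498.7, 295.7, 122.7]
tcp_rot: [180.0, -0.0, -11.2]
ft_force: [0.6, 0.1, -0.3]
finger_gap: 13.2
```

```bash
python3 -c "
from h import *
go(498.6,296,110.5)"
```

```text
t 34.9 pos [498.7 295.7 122.7] rpy [179.97  -0.   -11.22] gap 13.2 F [ 0.6  0.1 -0.3]
 delta now-axes [-0.2 -0.2 12.2] after-turn axes [-0.2 -0.2 12.2] rotvec [ 0.001 -0.    -0.   ]
```

Request:
servo_tool --pt "5 0 0 3 0 0 0" --pt "5 0 0 3 0 0 0" --pt "5 0 0 2 0 0 0" --pt "5 0 0 0 0 0 0"

```text
time: 35.3
tool_pos: [499.3, 296.0, 115.0]
tcp_rot: [-180.0, -0.1, -11.2]
ft_force: [-1.0, -0.5, 2.3]
finger_gap: 13.6
```

Request:
servo_tool --pt "5 0 0 2 0 0 0" --pt "5 0 0 2 0 0 0" --pt "5 0 0 1 0 0 0" --pt "5 0 0 0 0 0 0"

```text
time: 35.7
tool_pos: [499.5, 296.1, 110.6]
tcp_rot: [-180.0, -0.1, -11.2]
ft_force: [-2.0, -0.7, 3.9]
finger_gap: 13.5
```

Request:
servo_tool --pt "5 0 0 1 0 0 0" --pt "5 0 0 1 0 0 0" --pt "5 0 0 1 0 0 0"

```text
time: 36.0
tool_pos: [499.9, 296.2, 110.1]
tcp_rot: [-179.9, -0.2, -11.2]
ft_force: [-4.7, -1.9, 11.1]
finger_gap: 13.3
```

Request:
servo_tool --pt "5 0 0 1 0 0 0"

```text
time: 36.1
tool_pos: [499.9, 296.3, 110.1]
tcp_rot: [-179.9, -0.2, -11.2]
ft_force: [-4.8, -2.1, 11.8]
finger_gap: 13.0
```

```bash
python3 - <<'E'
from h import *
a=snapshot('scene');b=snapshot('wrist');go(0,0,0)
cv2.imwrite('pics/f.png',np.hstack([cv2.resize(a[130:270,140:420],(560,280),interpolation=2),cv2.resize(b[:,:],(240,180))[:280] if 0 else cv2.copyMakeBorder(cv2.resize(b,(240,180)),0,100,0,0,cv2.BORDER_CONSTANT)]))
E
```

```text
t 36.2 pos [499.9 296.3 110.2] rpy [-1.7994e+02 -1.6000e-01 -1.1210e+01] gap 13.3 F [-4.8 -1.9 11. ]
 delta now-axes [-433.1  387.9  108.5] after-turn axes [-432.8  387.8  110.2] rotvec [-0.001 -0.003  0.   ]
```

View pics/f.png

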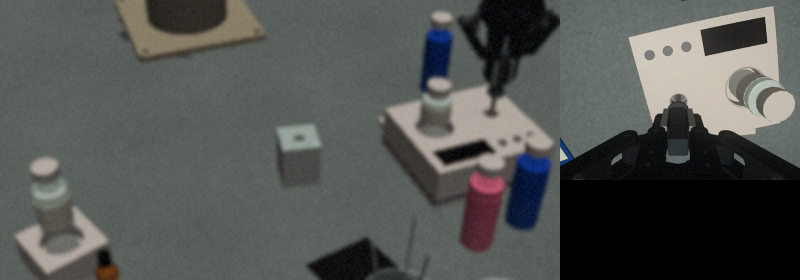

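The tall bottle is upright in the rack at (52,200) and the short one is upright in the reader at (436,105). The stylus is in the button hole, and the push is steady at 11 N.

```bash
python3 -c "
from bench import *
print(hand_in())"
```

```text
the job is handed in; nothing more can be done
None
```

I swapped the bottles by way of the pad, then used the stylus to push the zero button down, and handed in at about 36 s of the 72 s allowed. `hand_in` gave no verdict.

- **Bottles:** the last picture shows the short one upright in the reader's well and the tall one upright in the rack's well. I released both at the height that matches the well floor. The final centring comes from the calibration and the fit, not from a separate measurement.
- **Button:** the tool stopped at 110.1 mm, against about 110.5 mm expected for a fully pressed button. The upward force rose from about 4 N to 11–12 N there, so the button is against its stop. It was still steady at 11 N just before hand-in.
- **Stylus:** it is still gripped at a finger gap of 13.3 mm on the 14 mm handle. The tool is within 0.2° of vertical.
- **Disagreement:** the wrist and top cameras differed by 2–4 mm in y, about 2 mm at the rack and up to 4 mm at the button hole. I used values between the two for the wells, and aimed the stylus by where its tip appeared relative to the hole in the wrist view. A sideways force of about 5 N remains on the stylus, so it may be lightly touching the hole wall.
- **Not checked closely:** the bystanders. I saw none move and felt no unexpected contact, but I did not measure their positions again at the end.

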